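# Catch the canister's thread, screw the lid home and put the canister up

### The arm

A 7-joint arm with a two-finger parallel gripper is mounted at the origin on the work surface. World frame = base frame: x ahead of the robot, y to its left, z up, the work surface at z = 0. Lengths are in m, angles in rad, forces in N, time in s.
With the tool pointing down it reaches from about 0.425 to 0.825 m from the base axis. Payload 3.6 kg.
Tool frame: the origin (TCP) lies where the fingers leave the gripper's body, on its centre line; the fingertips stand 73 mm ahead of it and the grasp point (between the pads) lies 54 mm ahead of it; x points along the fingers, y is the direction in which the jaws open and shut, and the axes are right-handed (so a half turn about x gives the same grasp; the last joint's range is limited). The gripper opens to 85 mm and grips with 20 to 120 N. Pads are 22 mm wide; open, the fingers measure 114 mm over their backs; the gripper's body (76 mm by 85 mm) begins 54 mm behind the grasp point. The pads swing forward as they close: fully open they stand 13 mm farther back than shut.
Start: joints at [1.155, 0.615, -0.013, 1.423, 0.008, 1.103, -0.04], TCP at [0.246, -0.601, 0.304] pointing down, gripper open.
Joint ranges: [-3.12, 3.12], [-0.3, 2.06], [-1.34, 1.32], [0.26, 2.42], [-1.36, 4.5], [0.01, 1.98], [-2.84, 2.84]. Speed limits (rad/s): [2.79, 2.79, 3.14, 3.14, 3.14, 3.14, 3.14].

### API

Orientations are given as a unit quaternion [x, y, z, w].
In Python, from station import arm, snapshot, camera_info, ticket gives the robot as it stands. Calls block until the motion is done:
- arm.movep(position, orientation): joint-space move of the TCP to a pose.
- arm.line_to(position, velocity=0.15, ori=None): straight line of the TCP; ori=None keeps the orientation; velocity is the mean speed in m/s.
- arm.move_j(angles): joint-space move.
- arm.move_gripper(opening, effort=None): opening from 0.0 (shut) to 1.0 (fully open); effort is the grip in N (None keeps the last); returns when the fingers have stopped.
- arm.pause(seconds).
- arm.ik(position, orientation): joint angles nearest the present ones, or None.
- snapshot(name): name is "scene" or "top" or "wrist"; returns the picture (420x560x3 uint8, blue, green, red); there is no depth.
- camera_info(name): a dict with "fx", "fy", "cx", "cy" (pixels), "dist_coeffs" ([k1, k2, p1, p2, k3] as OpenCV has them; the pictures are not rectified), "R" (3x3) and "t" (3): a world point X has camera coordinates R X + t; the wrist camera has in their place "T_tool_cam" (4x4, takes a point from camera to tool coordinates, whose origin is the TCP and whose axes are the tool frame's). Camera axes: x right, y down, z forward; pixel columns grow to the right and rows downward; lengths in m; the calibration is good to about 2 mm. A picture is of the moment at which its call begins: read the wrist's pose just before it. camera_info takes no time and is no camera call.
A pose or a line that the arm cannot do raises arm.MotionError and nothing moves.
- ticket.finish_job(): hands the job in, once; it reports no verdict.
Readings, each from a call of its own:
- arm.read_time(): time.
- arm.read_joint_positions(): joint angles.
- arm.read_dq(): joint speeds.
- arm.read_effort(): joint torques, N m.
- arm.read_tool_pos(): TCP position.
- arm.read_eef_rot(): TCP orientation.
- arm.read_ft_force(): force on the tool from outside, world axes, zero at the start.
- arm.read_wrist_torque(): the same for the moment, N m.
- arm.read_opening(): opening from 0.0 (shut) to 1.0 (fully open).
Only numpy, scipy, OpenCV 4.12 (cv2) and the standard library are available. Lean on these libraries where they do the work, as an engineer would, in place of code of your own. Each camera call takes 0.05 s, during which the arm holds its last target. There are 200 camera calls.

### The job

The dark wooden lid of the green canister has been left sitting loose on top of its thread. Without taking the lid off, turn it back (anticlockwise from above) until the thread drops into place, then screw it clockwise fully home. Then lift the canister by the lid's handle and stand it gently, upright, in the middle of the pine riser, let go, and leave the bowl, strainer, corkscrew and mug where they are.

Things in the scene. Friction and masses are not known exactly. Their poses are not given: they have to be found in the camera images.
- canister_centre (a point): Green round canister, loose, 96 mm across, 100 mm tall to its shoulder, about 0.6 kg, white band round its foot, one upright yellow stripe on its side. Point on its axis, 50 mm above its underside; z up, x towards the yellow stripe. A 66 mm steel neck with a three-start lug thread stands on the shoulder, hidden under the lid.
- thread (a point): Middle of the neck's top rim, 134 mm above the canister's underside; same axes. On the neck are 3 ledges of 64 degrees, a 46 degree gap before each, a stop post at each one's clockwise end. The lid's lugs start on top of the ledges, where clockwise only runs them against the posts; anticlockwise they come over the gaps and the lid can drop 11.5 mm.
- lid_mark (a point): Yellow mark on the lid's rim, point 45 mm from the lid's axis at the height of its flat top; x points outwards, z up. Home is where the posts stop the dropped lid turning clockwise: the mark is then over the canister's yellow stripe. Measured anticlockwise from home, the lid starts at 10 to 54 degrees and can drop at 64 to 86 (75 is the middle).
- lid_grip (a point): Dark brown round wooden lid, loose, 90 mm across, about 0.15 kg; handle: pale upright bar 60 mm long, 14 thick, 36 tall. Point: middle of the bar, 18 mm above the lid's flat top; x along the bar to the yellow mark, z up. 121.5 mm above canister_centre at the start, 110 once dropped (1.5 more if pulled up). A firmly held lid stays up over the gaps: let it down or push lightly.
- riser_top (a point): Pine riser, fixed to the counter, a square board 170 x 170 mm and 18 mm high. This point is the middle of its top face; z is up, x and y run along its edges.
- bowl: Brown ceramic bowl, loose, 140 mm across and 60 mm tall; origin in the middle of its underside. To be left alone.
- strainer: Small stainless steel strainer lying mouth up, loose, cup 90 mm across and 40 mm tall, straight handle reaching 170 mm from the cup's axis along its x; origin under the middle of the cup. To be left alone.
- corkscrew: Chrome lever corkscrew standing upright, loose, 165 mm tall, 80 mm across its levers (along its y); origin in the middle of its underside. To be left alone.
- mug: Blue mug, loose, 80 mm across and 90 mm tall, handle along its y; origin in the middle of its underside. To be left alone.
Not all that is in view belongs to the job. Of the things that look like the part that bears lid_mark, the smallest one is meant.

How it is judged:
On the way, in this order (a step that is already met when the one before it is completed fails the run):
1. the lid has dropped into its thread: its grip point is less than 114 mm above the canister's centre point, and it is on the canister's axis within 5 mm (z of lid_grip in the frame of canister_centre below 0.114 m and horizontal distance between lid_grip and canister_centre below 0.005 m), for 0.1 s.
2. the lid is screwed home: still dropped in, its yellow mark within 0.2 rad of the canister's stripe, the canister not yet up on the riser (z of lid_grip in the frame of canister_centre below 0.114 m and angle between the x axis of lid_grip and the x axis of canister_centre, either way round below 0.2 rad and horizontal distance between canister_centre and riser_top above 0.12 m), for 0.1 s.
At the end, for the whole second after the job is handed in: The canister stands at rest and upright (within 0.08 rad) on the riser, its axis within 36 mm of the riser's middle, released, with the lid in its thread (grip point less than 114 mm above the canister's centre point) and screwed home (yellow mark within 0.2 rad of the yellow stripe) (horizontal distance between canister_centre and riser_top below 0.036 m and z of canister_centre in the frame of riser_top between 0.045 and 0.055 m and angle between canister_centre's own z axis and vertical below 0.08 rad and z of lid_grip in the frame of canister_centre below 0.114 m and angle between the x axis of lid_grip and the x axis of canister_centre, either way round below 0.2 rad and linear speed of each of canister, lid below 0.02 m/s); the robot touches nothing.
It fails at once if the lid lifted more than 11 mm above its starting height on the canister (taken off) (z of lid_grip in the frame of canister_centre above 0.1325 m).
It fails at once if the canister tipped by more than 0.4 rad (angle between canister_centre's own z axis and vertical above 0.4 rad).
It fails at once if the canister dropped or banged on to the riser (faster than 0.4 m/s within 30 mm of its top) (horizontal distance between canister_centre and riser_top below 0.12 m and z of canister_centre in the frame of riser_top below 0.08 m and linear speed of canister above 0.4 m/s).
It fails at once if the bowl, strainer, corkscrew or mug moved by more than 30 mm (distance of any of bowl, strainer, corkscrew, mug from where it was at the start of the episode above 0.03 m).
It also fails if it takes over 54 s, if anything falls off the work surface, if the arm or the gripper's body presses on something with over 40 N, if the wrist force passes 120 N, or if a joint passes its speed limit or range.

## Working session

There is one attempt and no reset: what is moved stays moved. The work goes in short steps, each a Python script; the robot and the scene stay as the last script left them, time stands still between calls to the robot, and variables do not carry over. Pictures are saved under pics/ and viewed, about 8 in all and at most 12, crops included, and the job is handed in when it is done.

```bash
mkdir -p pics; ls
python3 - <<'E'
from station import arm, snapshot, camera_info
import cv2
for n in ("scene","top","wrist"):
    cv2.imwrite(f"pics/{n}0.png",snapshot(n))
    c=camera_info(n); print(n,{k:(v if not hasattr(v,'round') else v.round(4).tolist()) for k,v in c.items()})
print(arm.read_tool_pos(),arm.read_eef_rot(),arm.read_time())
E
```

```text
pics
scene {'fx': 426.3993935094577, 'fy': 426.3993935094577, 'cx': 280.6157205999758, 'cy': 207.94666603081222, 'dist_coeffs': [-0.0062, 0.0, 0.0, 0.0, 0.0], 'R': [[0.7609, 0.6488, -0.0027], [0.5333, -0.6277, -0.5671], [-0.3696, 0.4301, -0.8237]], 't': [-0.3798, -0.192, 1.2842]}
top {'fx': 389.15436523889235, 'fy': 389.15436523889235, 'cx': 275.5156975007231, 'cy': 201.7956037196927, 'dist_coeffs': [0.0141, 0.0, 0.0, 0.0, 0.0], 'R': [[-0.0271, -0.9996, 0.0], [-0.9967, 0.027, -0.0759], [0.0759, -0.0021, -0.9971]], 't': [0.0213, 0.5167, 0.9882]}
wrist {'fx': 317.5229146129356, 'fy': 317.5229146129356, 'cx': 281.919414653295, 'cy': 213.65757444158695, 'dist_coeffs': [-0.0238, 0.0, 0.0, 0.0, 0.0], 'T_tool_cam': [[-0.0, -0.3107, 0.9505, -0.0704], [1.0, -0.0, 0.0, -0.001], [0.0, 0.9505, 0.3107, -0.0811], [0.0, 0.0, 0.0, 1.0]]}
[ 0.24625838 -0.60108404  0.30298321] [-0.69363812 -0.13731973  0.69392464 -0.13593395] 0.15
```

View pics/scene0.png

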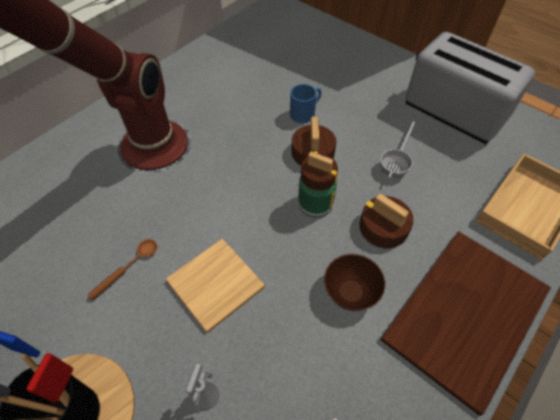

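View pics/top0.png

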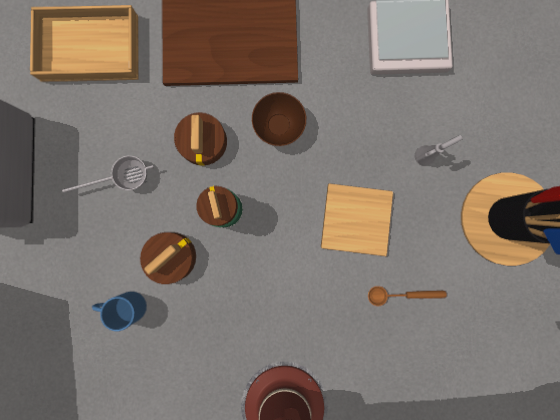

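The top view shows three dark lids with pale bars and yellow marks: (200,138), (217,206) and (168,258). The one at (217,206) sits on the green canister and is the smallest, so it is the one to use. The riser is at (358,220), the bowl at (279,119), the corkscrew at (440,150), the strainer at (128,173) and the mug at (118,312). Next I'll check the choice in one enlarged crop.

```bash
cat > h.py <<'E'
from station import arm, snapshot, camera_info, ticket
import cv2, numpy as np
from scipy.spatial.transform import Rotation as Ro
def cam(n,p=None,q=None):
    c=camera_info(n);K=np.array([[c['fx'],0,c['cx']],[0,c['fy'],c['cy']],[0,0,1]]);D=np.array(c['dist_coeffs'])
    if n=='wrist':
        T=np.eye(4);T[:3,:3]=Ro.from_quat(q).as_matrix();T[:3,3]=p;T=np.linalg.inv(T@np.array(c['T_tool_cam']))
        return K,D,T[:3,:3],T[:3,3]
    return K,D,np.array(c['R']),np.array(c['t'])
def unproj(C,uv,z):
    K,D,R,t=C;uv=np.array(uv,float).reshape(-1,1,2)
    d=np.c_[cv2.undistortPoints(uv,K,D)[:,0],np.ones(len(uv))]@R
    o=-R.T@t;return o+d*((z-o[2])/d[:,2])[:,None]
def proj(C,X):
    K,D,R,t=C;return cv2.projectPoints(np.array(X,float).reshape(-1,1,3),cv2.Rodrigues(R)[0],t,K,D)[0][:,0]
def down(yaw):  # tool x down, tool y (jaw) at world angle yaw
    x=np.array([0,0,-1.]);y=np.array([np.cos(yaw),np.sin(yaw),0]);return Ro.from_matrix(np.c_[x,y,np.cross(x,y)]).as_quat()
E
python3 - <<'E'
from h import *
S=cv2.imread('pics/scene0.png');T=cv2.imread('pics/top0.png')
a=cv2.resize(S[140:225,275:360],(400,400),interpolation=2);b=cv2.resize(T[170:245,185:260],(400,400),interpolation=2)
cv2.imwrite('pics/crop.png',np.hstack([a,b]))
t=cam('top');hsv=cv2.cvtColor(T,cv2.COLOR_BGR2HSV)
print(unproj(t,[[217,206]],.1535),unproj(t,[[329,184],[393,190],[386,256],[321,250]],.018))
m=cv2.inRange(hsv,(8,60,100),(28,220,255))[175:265,312:405]
c=max(cv2.findContours(m,0,2)[0],key=cv2.contourArea);r=cv2.minAreaRect(c);print(r)
print(unproj(t,cv2.boxPoints(r)+[312,175],.018).round(4), unproj(t,[np.array(r[0])+[312,175]],.018))
E
```

```text
[[0.50105395 0.13899803 0.1535    ]] [[ 0.55991571 -0.13310278  0.018     ]
 [ 0.53969882 -0.2985083   0.018     ]
 [ 0.37028617 -0.27203816  0.018     ]
 [ 0.3899486  -0.10614036  0.018     ]]
((44.99531555175781, 44.39598846435547), (67.3902816772461, 65.96955871582031), 6.881722927093506)
[[ 0.3949 -0.1027  0.018 ]
 [ 0.5637 -0.1293  0.018 ]
 [ 0.5378 -0.302   0.018 ]
 [ 0.3698 -0.2733  0.018 ]] [[ 0.46596692 -0.20190218  0.018     ]]
```

View pics/crop.png

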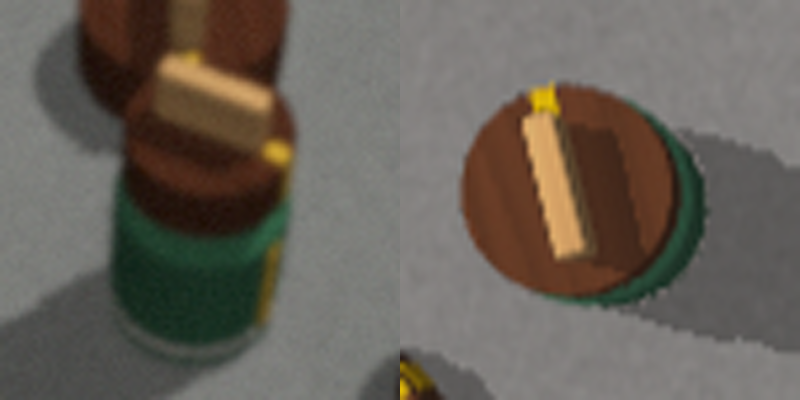

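The crop confirms the target: the lid sits on the green canister, with its yellow mark at about (212,189) in top and (334,172) in scene. The canister stripe is at about (332,192..209) in scene. I'll compute the angles next.

Run:
```python
from h import *
S=cv2.imread('pics/scene0.png');T=cv2.imread('pics/top0.png')
t=cam('top');s=cam('scene')
x0,y0,x1,y1=190,180,245,232
H=cv2.cvtColor(T,cv2.COLOR_BGR2HSV)
def blob(img,lo,hi,box):
    x0,y0,x1,y1=box;m=cv2.inRange(cv2.cvtColor(img,cv2.COLOR_BGR2HSV)[y0:y1,x0:x1],lo,hi)
    ys,xs=np.nonzero(m);return np.c_[xs+x0,ys+y0].astype(float)
# lid disc = everything reddish/yellow (not grey, not green)
lid=blob(T,(0,70,30),(32,255,255),(190,180,245,232));
hull=cv2.convexHull(lid.astype(np.float32));
bar=blob(T,(10,60,150),(24,190,255),(190,180,245,232));mk=blob(T,(22,190,120),(34,255,255),(190,180,245,232))
e=cv2.fitEllipse(hull);print('lid ellipse',e,len(lid),len(bar),len(mk))
L=unproj(t,[e[0]],.1535)[0];M=unproj(t,[mk.mean(0)],.1535)[0];B=unproj(t,[bar.mean(0)],.1895)[0]
print('L',L,'M',M,'B',B)
P=unproj(t,bar,.1895)[:,:2];w,v=np.linalg.eigh(np.cov(P.T));print('bar ang',np.degrees(np.arctan2(v[1,1],v[0,1])),'mark ang',np.degrees(np.arctan2(*(M-L)[1::-1])))
st=blob(S,(18,120,60),(34,255,255),(320,185,345,215));sm=blob(S,(18,150,120),(34,255,255),(322,160,345,182))
print('stripe',len(st),st.mean(0),st.min(0),st.max(0),'mark',sm.mean(0),unproj(s,[sm.mean(0)],.1535))
for c in (L[:2],B[:2]):
  for a in range(-60,61,10):
    r=np.radians(a);print(a,proj(s,[[c[0]+.048*np.cos(r),c[1]+.048*np.sin(r),z] for z in (.02,.09)]).round(1).tolist())
```

```text
lid ellipse ((216.38385009765625, 205.39488220214844), (39.52623748779297, 41.165428161621094), 106.08879852294922) 1285 161 19
L [0.50245122 0.14035714 0.1535    ] M [0.5406429  0.14997218 0.1535    ] B [0.50463956 0.14207725 0.1895    ]
bar ang -168.42053752959785 mark ang 14.130964870629471
stripe 35 [331.42857143 199.31428571] [330. 192.] [333. 207.] mark [333.55555556 171.92592593] [[0.53831914 0.15050239 0.1535    ]]
-60 [[313.1, 213.8], [314.7, 198.1]]
-50 [[316.2, 214.1], [318.1, 198.4]]
-40 [[319.4, 213.9], [321.5, 198.2]]
-30 [[322.5, 213.2], [324.7, 197.5]]
-20 [[325.3, 212.1], [327.7, 196.3]]
-10 [[327.8, 210.6], [330.3, 194.8]]
0 [[329.9, 208.7], [332.5, 192.9]]
10 [[331.6, 206.6], [334.3, 190.7]]
20 [[332.8, 204.3], [335.5, 188.3]]
30 [[333.4, 201.8], [336.1, 185.8]]
40 [[333.5, 199.3], [336.2, 183.2]]
50 [[333.0, 196.7], [335.7, 180.6]]
60 [[332.0, 194.3], [334.7, 178.1]]
-60 [[314.1, 213.9], [315.9, 198.2]]
-50 [[317.3, 214.1], [319.2, 198.4]]
-40 [[320.5, 213.9], [322.6, 198.2]]
-30 [[323.5, 213.2], [325.8, 197.5]]
-20 [[326.4, 212.1], [328.8, 196.4]]
-10 [[328.9, 210.6], [331.4, 194.8]]
0 [[331.0, 208.8], [333.6, 192.9]]
10 [[332.7, 206.6], [335.4, 190.8]]
20 [[333.8, 204.3], [336.6, 188.4]]
30 [[334.4, 201.8], [337.2, 185.8]]
40 [[334.5, 199.3], [337.3, 183.2]]
50 [[334.0, 196.8], [336.8, 180.6]]
60 [[333.0, 194.3], [335.7, 178.2]]
```

Run:
```python
from h import *
for base in (101.6,-78.4):
  for d in (-20,0,62,70):
    r=[]
    for (x,y,z) in ((.503,.141,.2315),(.503,.141,.36),(.466,-.202,.24)):
      j=arm.ik([x,y,z],down(np.radians(base+d)));r.append(None if j is None else np.round(j,2).tolist())
    print(base+d,r)
```

```text
81.6 [[0.18, 0.62, -0.78, 1.87, 0.55, 0.89, 0.56], [0.34, 0.53, -1.03, 1.69, 0.48, 1.21, 0.61], [0.82, 0.56, -0.68, 1.9, 0.46, 0.85, 1.32]]
101.6 [[0.21, 0.64, -0.83, 1.87, 0.59, 0.91, 0.87], [0.39, 0.58, -1.15, 1.68, 0.56, 1.25, 0.89], [0.87, 0.58, -0.77, 1.9, 0.52, 0.88, 1.61]]
163.6 [[0.36, 0.77, -1.15, 1.86, 0.81, 1.07, 1.74], [0.39, 0.58, -1.15, 1.68, 0.55, 1.25, 1.97], [0.0, 0.53, 0.54, 1.92, -0.37, 0.8, -2.68]]
171.6 [[0.36, 0.77, -1.15, 1.86, 0.81, 1.07, 1.88], [0.39, 0.58, -1.15, 1.68, 0.55, 1.25, 2.11], [0.03, 0.52, 0.5, 1.92, -0.34, 0.79, -2.57]]
-98.4 [[-0.24, 0.51, -0.11, 1.88, 0.08, 0.76, -2.11], [-0.06, 0.38, -0.36, 1.7, 0.15, 1.09, -2.19], [0.33, 0.48, 0.06, 1.91, -0.04, 0.75, -1.31]]
-78.4 [[-0.17, 0.52, -0.22, 1.88, 0.16, 0.77, -1.84], [0.01, 0.39, -0.47, 1.7, 0.19, 1.1, -1.88], [0.38, 0.48, -0.03, 1.91, 0.02, 0.76, -1.02]]
-16.400000000000006 [[-0.0, 0.55, -0.47, 1.87, 0.33, 0.8, -0.93], [0.1, 0.41, -0.6, 1.69, 0.26, 1.12, -0.87], [0.56, 0.49, -0.28, 1.9, 0.19, 0.77, -0.11]]
-8.400000000000006 [[0.02, 0.55, -0.5, 1.87, 0.35, 0.81, -0.81], [0.11, 0.42, -0.62, 1.69, 0.27, 1.12, -0.73], [0.58, 0.49, -0.32, 1.9, 0.21, 0.78, 0.0]]
```

Run:
```python
from h import *
arm.movep([.503,.141,.36],down(np.radians(-78.4)))
p,q=np.array(arm.read_tool_pos()),np.array(arm.read_eef_rot());im=snapshot('wrist');np.savez('w1.npz',p=p,q=q,im=im)
cv2.imwrite('pics/w1.png',im);print(p,q,arm.read_time(),arm.read_ft_force())
c=cam('wrist',p,q)
print(proj(c,[[.503,.141,.1535],[.505,.142,.1895],[.54,.15,.1535],[.551,.141,.05]]))
```

```text
[0.50340534 0.140005   0.35982133] [-0.70349415 -0.07061254  0.70361353 -0.07097787] 2.975 [ 0.19752421  0.20949354 -0.16430325]
[[281.9776161  203.84642806]
 [281.28254725 213.94829089]
 [280.31705069 161.91770898]
 [290.06528993 140.52728826]]
```

View pics/w1.png

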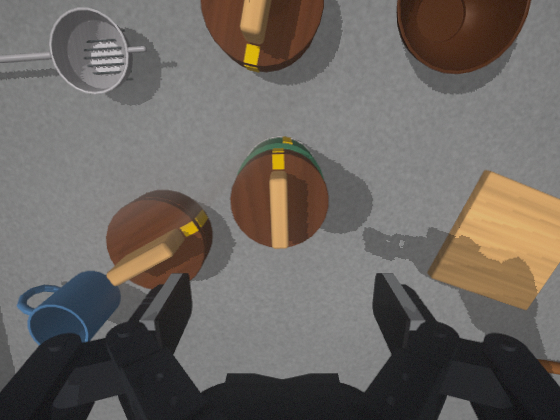

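The wrist view shows the lid mark at (278,158), the bar from (279,170) to (280,247), the lid centre at about (280,198), and the stripe peeking out at (287,140).

Run:
```python
from h import *
d=np.load('w1.npz');im=d['im'];c=cam('wrist',d['p'],d['q'])
H=cv2.cvtColor(im,cv2.COLOR_BGR2HSV)
def blob(lo,hi,b):
    x0,y0,x1,y1=b;m=cv2.inRange(H[y0:y1,x0:x1],lo,hi);ys,xs=np.nonzero(m);return np.c_[xs+x0,ys+y0].astype(float)
lid=blob((0,90,30),(34,255,255),(222,149,338,255));e=cv2.fitEllipse(cv2.convexHull(lid.astype(np.float32)));print(e)
print('L',unproj(c,[e[0]],.1535))
mk=blob((22,180,120),(34,255,255),(262,148,296,172));M=unproj(c,[mk.mean(0)],.1535)[0];print('M',mk.mean(0),M)
st=blob((20,120,60),(36,255,255),(262,130,310,147));print('stripe',len(st),st.mean(0),st.min(0),st.max(0))
bar=blob((8,60,150),(21,170,255),(262,168,300,252));r=cv2.minAreaRect(bar.astype(np.float32));print(r,bar.mean(0))
P=unproj(c,bar,.1895)[:,:2];w,v=np.linalg.eigh(np.cov(P.T));print('bar',P.mean(0),np.degrees(np.arctan(v[1,1]/v[0,1])))
L=unproj(c,[e[0]],.1535)[0]
for a in (-15,-10,-5,0,5,10):
    k=np.radians(a);print(a,proj(c,[[L[0]+.048*np.cos(k),L[1]+.048*np.sin(k),z] for z in (.1,.085,.05)]).round(1).tolist())
cv2.imwrite('pics/w1c.png',cv2.resize(im[125:255,225:340],None,fx=4.6,fy=4.6,interpolation=2))
```

```text
((279.2713317871094, 198.804931640625), (96.15398406982422, 98.29224395751953), 22.855567932128906)
L [[0.50716177 0.14434076 0.1535    ]]
M [277.72413793 159.30049261] [0.54178125 0.15265781 0.1535    ]
stripe 55 [286.96363636 140.34545455] [282. 137.] [292. 144.]
((278.30352783203125, 213.0511016845703), (70.14382934570312, 16.22817039489746), 88.66777801513672) [278.37789661 212.85294118]
bar [0.50509942 0.14437393] 12.938069523659173
-15 [[300.5, 144.3], [299.7, 142.9], [298.1, 140.0]]
-10 [[296.8, 142.6], [296.1, 141.3], [294.8, 138.5]]
-5 [[292.9, 141.3], [292.4, 140.0], [291.5, 137.3]]
0 [[288.9, 140.3], [288.6, 139.0], [288.0, 136.4]]
5 [[284.9, 139.6], [284.7, 138.4], [284.5, 135.8]]
10 [[280.8, 139.3], [280.8, 138.1], [280.9, 135.6]]
```

View pics/w1c.png

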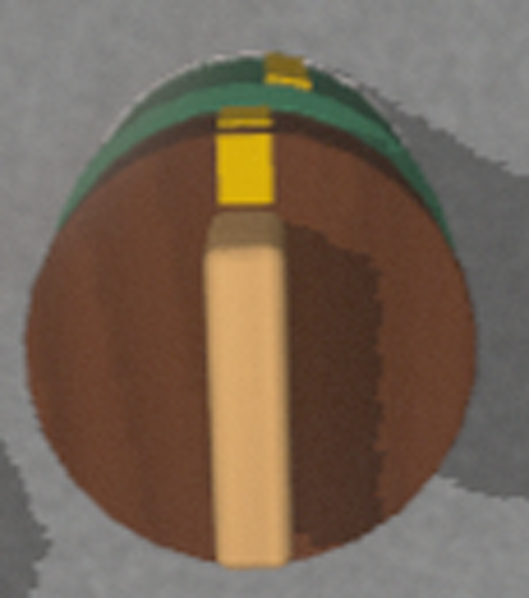

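Run:
```python
from h import *
X=[.5045,.1435];q=down(np.radians(-77.1))
arm.move_gripper(.45,30)
arm.movep(X+[.30],q); arm.line_to(X+[.2325],.1)
print('f',np.round(arm.read_ft_force(),2),arm.read_tool_pos())
arm.move_gripper(0.,35)
print('op',arm.read_opening(),np.round(arm.read_ft_force(),2),np.round(arm.read_wrist_torque(),2),arm.read_time())
y=-77.1
for k in range(6):
    y+=10.5; arm.movep(X+[.2325],down(np.radians(y)))
    print(round(y,1),np.round(arm.read_ft_force(),1),np.round(arm.read_wrist_torque(),2),np.round(arm.read_tool_pos(),4),arm.read_time())
cv2.imwrite('pics/s2.png',np.hstack([cv2.resize(snapshot('scene')[110:240,250:380],(400,400)),cv2.resize(snapshot('top')[160:250,175:265],(400,400))]))
```

```text
f [ 0.07 -0.22  0.36] [0.50506198 0.14381256 0.23336074]
op 0.15415094768927048 [-0.55 -0.09  3.16] [-0.04  0.04  0.03] 5.0083
-66.6 [0.3 0.1 4.9] [0.2  0.1  0.09] [0.5049 0.1438 0.2332] 5.275
-56.1 [-0.2  0.5  5.5] [0.17 0.1  0.11] [0.5049 0.144  0.2332] 5.5417
-45.6 [-1.5  0.5  5.1] [0.15 0.13 0.11] [0.5049 0.144  0.2332] 5.8083
-35.1 [0.7 0.1 6.2] [0.12 0.18 0.05] [0.5049 0.144  0.2332] 6.075
-24.6 [-1.4  1.1  5.5] [0.31 0.08 0.1 ] [0.5046 0.144  0.2328] 6.3417
-14.1 [-0.2  0.8 -1. ] [ 0.32  0.06 -0.05] [0.5039 0.1434 0.2317] 6.6083
```

View pics/s2.png

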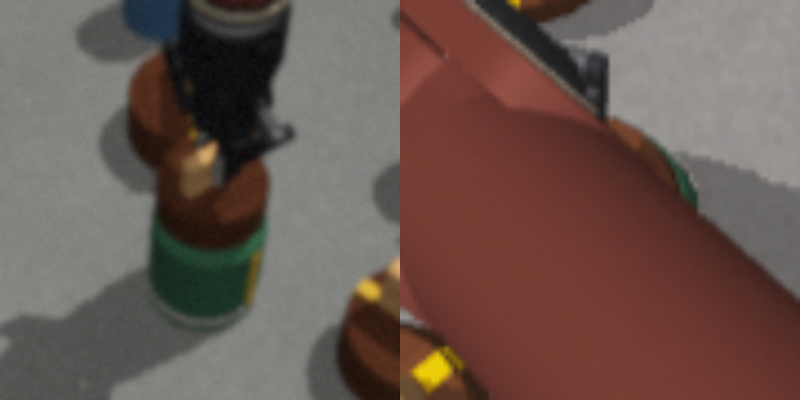

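The lid turned 63° and the vertical force fell from +5.5 to −1 N as the lugs came over the gaps. The stripe is still at about (333,199) in scene, so the canister barely turned. I'll let the lid down in steps, guarding the force.

Run:
```python
from h import *
X=[.5045,.1435]
z=.2325
for k in range(7):
    z-=.002; arm.line_to(X+[z],.03)
    f=arm.read_ft_force();print(round(z,4),np.round(f,1),np.round(arm.read_wrist_torque(),2),np.round(arm.read_tool_pos(),4),arm.read_time())
    if f[2]>14: break
```

```text
0.2305 [ 0.3  1.5 -1.9] [0.3  0.   0.06] [0.5043 0.1435 0.2302] 6.9583
0.2285 [ 0.7  0.7 -1.9] [0.32 0.08 0.01] [0.5043 0.1435 0.2283] 7.2083
0.2265 [ 0.2  1.9 -2.3] [ 0.31  0.08 -0.02] [0.5044 0.1435 0.2263] 7.4583
0.2245 [-0.2  1.7 -2.4] [ 0.32  0.14 -0.04] [0.5044 0.1435 0.2243] 7.7083
0.2225 [-0.1  0.8 -2.5] [0.31 0.15 0.01] [0.5045 0.1435 0.2223] 7.9583
0.2205 [-2.4 -0.7  6.2] [ 0.06  0.69 -0.01] [0.5046 0.1436 0.2217] 8.2083
0.2185 [-5.1 -2.6 19.1] [-0.3   1.43  0.02] [0.5047 0.1438 0.2216] 8.4583
```

Dropped 11.6 mm and seated. Now I'll screw it clockwise past the expected home at about −88°, watching the torque. Any overshoot just turns the canister on the counter.

Run:
```python
from h import *
X=[.5045,.1435,.2212]
y=-14.1
for k in range(17):
    y-=10. if k<6 else 3.; arm.movep(X,down(np.radians(y)))
    f=arm.read_ft_force();t=arm.read_wrist_torque();R=Ro.from_quat(arm.read_eef_rot()).as_matrix()
    print(round(y,1),round(np.degrees(np.arctan2(R[1,1],R[0,1])),1),np.round(f,1),np.round(t,2),arm.read_time())
    if y<-100 or abs(t[2])>.8: break
for n in('scene','wrist'): cv2.imwrite(f'pics/{n}3.png',snapshot(n))
s=cv2.imread('pics/scene3.png')[110:240,250:380];w=cv2.imread('pics/wrist3.png')[:, 140:420]
cv2.imwrite('pics/s3.png',np.hstack([cv2.resize(s,(420,420)),cv2.resize(w,(280,420))]))
```

```text
-24.1 -23.9 [-1.1 -0.8  4.5] [ 0.13  0.35 -0.02] 8.7167
-34.1 -33.8 [0.3 0.2 4.3] [ 0.1   0.12 -0.03] 8.975
-44.1 -43.7 [1.3 0.6 6. ] [ 0.11  0.05 -0.03] 9.2333
-54.1 -53.6 [1.  0.4 5.6] [ 0.16 -0.03 -0.06] 9.4917
-64.1 -63.5 [0.6 0.1 5.8] [ 0.11 -0.02 -0.07] 9.75
-74.1 -73.5 [-0.5 -0.   6.7] [ 0.12 -0.   -0.13] 10.0083
-77.1 -76.5 [-0.4 -0.3  6.4] [ 0.12  0.01 -0.04] 10.2583
-80.1 -79.5 [ 0.3 -0.4  6.7] [ 0.15 -0.03 -0.1 ] 10.5083
-83.1 -82.5 [ 0.7 -0.1  7.4] [ 0.02 -0.03 -0.06] 10.7583
-86.1 -85.5 [-0.1  0.8  7.7] [ 0.07 -0.03 -0.09] 11.0083
-89.1 -88.5 [-0.5 -0.4  7.9] [ 0.06  0.02 -0.01] 11.2583
-92.1 -91.5 [-0.1 -0.2  7.5] [ 0.05 -0.05  0.04] 11.5083
-95.1 -94.5 [-0.6  0.   6.3] [-0.   -0.02  0.04] 11.7583
-98.1 -97.5 [ 0.2 -0.4  6.8] [ 0.01  0.01 -0.07] 12.0083
-101.1 -100.5 [-0.5 -0.5  7.6] [ 0.03  0.03 -0.04] 12.2583
```

View pics/s3.png

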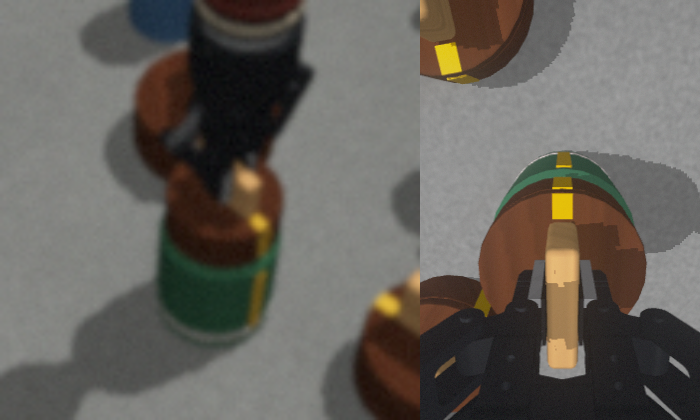

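In the wrist crop the mark (562,207) lines up with the stripe (564,160), and the scene view agrees, so the lid is home. Next I'll grip harder, lift and carry it over.

Run:
```python
from h import *
def st(m):
    print(m,np.round(arm.read_ft_force(),1),np.round(arm.read_wrist_torque(),2),np.round(arm.read_tool_pos(),4),arm.read_time())
arm.move_gripper(0.,70);st('grip')
arm.line_to([.5045,.1435,.228],.02);st('up1')
arm.line_to([.5045,.1435,.30],.08);st('up2')
arm.line_to([.466,-.202,.30],.12);st('over')
arm.line_to([.466,-.202,.262],.06);st('near')
cv2.imwrite('pics/s4.png',np.hstack([snapshot('scene')[130:400,100:380],cv2.resize(snapshot('wrist')[:,100:460],(280,270))]))
```

```text
grip [ 0.5 -0.1  8.2] [ 0.01  0.01 -0.02] [0.5051 0.1434 0.2217] 12.575
up1 [-0.1  0.6 -8.9] [ 0.   -0.05 -0.01] [0.5035 0.143  0.2267] 13.0667
up2 [ 0.1 -0.1 -6.9] [ 0.   -0.03 -0.01] [0.5041 0.1433 0.2993] 14.1167
over [-0.1 -0.5 -7. ] [-0.01 -0.03  0.01] [ 0.4661 -0.2015  0.3   ] 17.1667
near [ 1.   1.  -7.7] [ 0.   -0.06 -0.01] [ 0.4664 -0.2021  0.2622] 17.95
```

View pics/s4.png

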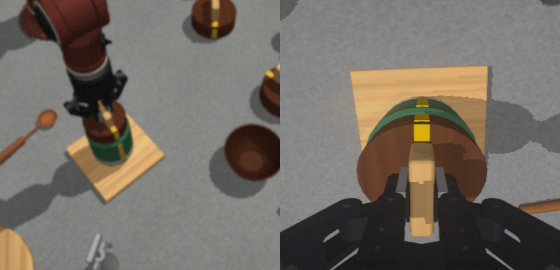

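The canister hangs upright over the middle of the riser, with mark and stripe aligned at (422,130) and (422,103). Now I'll lower it with a force guard, release and retreat.

Run:
```python
from h import *
z=.262;X=[.466,-.202]
arm.line_to(X+[.246],.03);z=.246
while z>.2375:
    z-=.0015;arm.line_to(X+[z],.02);f=arm.read_ft_force()[2];print(round(z,4),round(f,1),np.round(arm.read_tool_pos(),4))
    if f>3:break
arm.pause(.3)
arm.move_gripper(.25);arm.pause(.2);arm.move_gripper(.5)
print(np.round(arm.read_ft_force(),1))
arm.line_to(X+[.36],.1);print(arm.read_time())
p,q=np.array(arm.read_tool_pos()),np.array(arm.read_eef_rot());w=snapshot('wrist');s=snapshot('scene');np.savez('w5.npz',p=p,q=q,im=w)
cv2.imwrite('pics/s5.png',np.hstack([s[130:400,100:380],cv2.resize(w[:,100:460],(280,270))]))
c=cam('wrist',p,q);print('riser',proj(c,[[.466,-.202,.018]]),'lid/bar expected',proj(c,[[.466,-.202,.160],[.466,-.202,.196]]))
```

```text
0.2445 -6.6 [ 0.466  -0.202   0.2445]
0.243 -7.2 [ 0.4659 -0.202   0.2429]
0.2415 -8.4 [ 0.466  -0.202   0.2414]
0.24 -1.8 [ 0.4669 -0.2022  0.2409]
0.2385 4.8 [ 0.4669 -0.2023  0.2397]
[-0.   0.4  0.3]
22.4417
riser [[283.19085432 173.72816481]] lid/bar expected [[283.77803087 204.59293228]
 [284.02865097 217.78136695]]
```

View pics/s5.png

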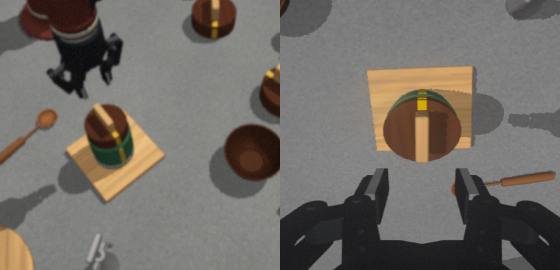

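Run:
```python
from h import *
arm.pause(.5);print(arm.read_ft_force(),arm.read_time());print(ticket.finish_job())
```

```text
[-1.02382778 -0.96525054  0.94230804] 23.0417
the job is handed in; nothing more can be done
None
```

The lid is screwed home and the canister is standing upright in the middle of the riser. I handed the job in at about 23 s of the 54 s allowed; no verdict came back.

- **Dropping the thread:** I gripped the handle of the smallest lid, the one on the green canister, and turned it about 63° anticlockwise. I then let it down under force control. It sank 11.6 mm before it seated, against the expected 11.5 mm.
- **Screwing home:** I turned the lid about 87° clockwise. The wrist torque never showed a clear stop, because the canister simply turned along with the lid at the end. I judged it home from the pictures, where the yellow mark lined up with the stripe to within about 2°.
- **Placing:** I carried the canister by the handle and lowered it until it touched the riser at low speed, with about 5 N at the end. I then let go and raised the gripper clear.

The last pictures showed the canister upright near the riser's middle, with mark and stripe aligned and the gripper clear. I measured the riser's position but judged the canister's final position on it only by eye. I did not measure whether the bowl, strainer, corkscrew or mug had moved, but the arm never went near them.

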